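# Rebuild the cap grinder's spindle

### The arm

A 6-joint arm with a two-finger parallel gripper is mounted at the origin on the work surface. World frame = base frame: x ahead of the robot, y to its left, z up, the work surface at z = 0. Lengths are in m, angles in rad, forces in N, time in s.
With the tool pointing down it reaches from about 0.25 to 0.725 m from the base axis. Payload 4 kg.
Tool frame: the origin (TCP) lies between the finger pads; the fingertips stand 17 mm ahead of it and the grasp point (between the pads) lies 2 mm behind it; z points along the fingers, y is the direction in which the jaws open and shut (so a half turn about z gives the same grasp; the last joint's range is limited). The gripper opens to 85 mm and grips with 20 to 120 N. Pads are 22 mm wide; open, the fingers measure 114 mm over their backs; the gripper's body (76 mm by 85 mm) begins 54 mm behind the grasp point. The pads swing forward as they close: fully open they stand 13 mm farther back than shut.
Start: joints at [-1.176, 0.241, 0.005, 1.335, 0, 1.571], TCP at [0.192, -0.462, 0.248] pointing down, gripper open.
Joint ranges: [-2.72, 2.72], [-1.05, 1.87], [-1.09, 1.28], [-1.99, 2.15], [-1.42, 1.44], [-3.14, 3.14]. Speed limits (rad/s): [2.79, 2.79, 3.14, 3.14, 3.14, 3.14].

### API

Orientations are given as a unit quaternion [x, y, z, w].
In Python, from workcell import readout, viewer, order gives the robot as it stands. The module is installed in compiled form; this text tells all that it offers.
- The arm moves only by the shell command python3 -m crank 'ROWS'. ROWS is text: rows parted by semicolons, each of 7 numbers parted by spaces: the shift along the tool's x, y, z in m, then the turn, a rotation vector about the tool's x, y, z in rad, then the gripper's target within -1 to 1 (shut at 1, half-way at 0, fully open at -1). A call has 1 to 20 rows; each row shifts and turns the pose as measured when the row begins, along the tool's axes as they then stand; what a row does not reach is not made up. A row lasts 1/12 s, in which the tool goes at most 41.7 mm and 7.16 degrees, less where a joint would pass 70% of its speed; a pose out of reach is approached as far as the arm can. A call with a gripper value outside its range is refused whole. The fingers move at their own pace and stop on an object; the grip force is fixed at half the most. Time passes only in rows, so rows that do not move let the fingers close. It gives the time, the measured TCP pose, the force and the opening at its end, in the units of the state.
- readout.get_obs(): the state, without advancing time (a new reading comes with each control period).
- viewer.camera(name): name is "scene" or "top"; returns the picture (384x512x3 uint8, red, green, blue); there is no depth.
- viewer.calibration(name): a dict with "fx", "fy", "cx", "cy" (pixels), "eye" and "rotation" of the camera in the world. Camera axes: x right, y down, z forward; pixel columns grow to the right and rows downward; lengths in m; the calibration is good to about 2 mm. A picture is of the moment at which its call begins. calibration takes no time and is no camera call.
- order.job_done(): hands the job in, once; it reports no verdict.
The state is a dict: "clock": time; "joint_pos": joint angles; "joint_vel": joint speeds; "tau": joint torques, N m; "eef_pos": TCP position; "tool_rot": TCP orientation; "ft_force": force on the tool from outside, world axes, zero at the start; "ft_torque": the same for the moment, N m; "grip_width": finger opening in m.
Only numpy, scipy, OpenCV 4.12 (cv2) and the standard library are available. Lean on these libraries where they do the work, as an engineer would, in place of code of your own. Each camera call takes 0.05 s, during which the arm holds its last target. There are 200 camera calls.

### The job

Put the cap grinder's spindle back together: slide the tall spacer onto the upright shaft until it stands on the base plate, then lay the flat washer over the shaft on top of it, and last swing the keeper arm fully home so that its fork closes round the shaft above the washer. Leave the short spare spacer and the other things on the table where they are.

Things in the scene. Friction and masses are not known exactly. Their poses are not given: they have to be found in the camera images.
- stand: Spindle stand, fixed: dark steel base plate 235 x 110 x 12 mm with a bright steel upright shaft and, beside it, the keeper's dark pivot post (36 mm diameter, top 86 mm above the table). Origin on the table under the shaft's axis; z up, x from the shaft towards the pivot post. The plate reaches from -60 to +175 mm along x and 55 mm to each side.
- shaft_seat (a point): Point on the shaft's axis at the base plate's top face (12 mm above the table), where the stack is seated; axes as the stand's. The shaft is 24 mm in diameter and its top is 95 mm above this point; its last 8 mm taper to 10 mm diameter. A thinner neck, 74 to 84 mm above this point, takes the keeper's fork.
- pivot (a point): Point on the upright pivot axis of the keeper, 120 mm along the stand's x from the shaft's axis, level with the keeper arm's underside (87 mm above the table).
- keeper_pin (a point): Top centre of the black pin on the keeper: an upright round grip, 18 mm diameter, 50 mm tall, to pinch from above or push sideways; its top is 145 mm above the table. It stands on the keeper, a flat 8 mm aluminium bar turning level about the pivot: pin 72 mm and fork tips 140 mm from the pivot's axis, underside 3 mm above a properly seated washer. x points to the pivot.
- keeper (a joint): Angle of the keeper arm, rad. 0 = fully home against its stop: the arm points from the pivot straight to the shaft, the fork round the shaft's neck, the pin 48 mm from the shaft's axis. It grows up to 1.9 as the arm swings open, clockwise seen from above, to the stand's +y side. It starts wide open, stays where it is left, and takes about 2 N at the pin to move.
- spacer_mid (a point): Centre of the tall spacer: a loose grey plastic tube, 46 mm outer diameter, 30 mm bore, 60 mm long, standing upright on the table. z is its axis; this point is half way up (30 mm above its underside). Either end may go down. About 0.12 kg.
- washer_mid (a point): Centre of the flat washer: a loose steel ring, 64 mm outer diameter, 30 mm hole, 12 mm thick, lying flat on the table. z is its axis; this point is at half thickness (6 mm above its underside). Either face may go down. About 0.15 kg.
- short_spacer: Short spare spacer: grey plastic tube of the same 46 mm diameter and 30 mm bore as the tall one, but only 30 mm long, standing on the table; origin at the centre of its underside. Not used: leave it where it is.
- bottle1: Crushed clear PET bottle, loose, about 190 x 72 x 35 mm, lying flat with its neck and white cap towards its +x; origin on the table under its middle. A bystander: leave it where it is. At the right of the table.
- bottle2: Crushed clear PET bottle, loose, about 190 x 72 x 35 mm, lying flat with its neck and white cap towards its +x; origin on the table under its middle. A bystander: leave it where it is. Beyond the stand.
- bottle3: Crushed clear PET bottle, loose, about 190 x 72 x 35 mm, lying flat with its neck and white cap towards its +x; origin on the table under its middle. A bystander: leave it where it is. At the left of the table.
- jug: Green HDPE jug with a white cap, 100 x 150 mm, 250 mm tall, standing at the right; origin at the centre of its underside. A bystander.
- funnel: Stainless steel funnel standing on its 150 mm wide mouth, 135 mm tall, at the left; origin at the centre of its underside. A bystander.
Mind the look-alikes: they are no part of the job. There is more than one size of the part that bears washer_mid; the job needs the larger.

How it is judged:
On the way, in this order (a step that is already met when the one before it is completed fails the run):
1. the tall spacer stands on the base plate, round the shaft (horizontal distance between spacer_mid and shaft_seat below 0.006 m and z of spacer_mid in the frame of shaft_seat between 0.026 and 0.034 m and angle between the z axis of spacer_mid and the z axis of shaft_seat, either way round below 0.08 rad), for 0.2 s.
2. the washer lies flat on the tall spacer, round the shaft (all of step 1 and horizontal distance between washer_mid and shaft_seat below 0.006 m and z of washer_mid in the frame of shaft_seat between 0.062 and 0.07 m and angle between the z axis of washer_mid and the z axis of shaft_seat, either way round below 0.08 rad), for 0.2 s.
3. the keeper is home above the washer (all of step 2 and value of joint keeper below 0.1 rad), for 0.2 s.
At the end, for the whole second after the job is handed in: Tall spacer round the shaft, its centre 30 mm (within 4 mm) above the base plate's top; washer round the shaft on top of it, its centre 66 mm (within 4 mm) above the plate's top; both within 6 mm of the shaft's axis and within 0.08 rad of level; the keeper within 0.1 rad of fully home (all of step 3); the robot touches nothing.
It fails at once if the short spare spacer pushed more than 30 mm from its place (distance of short_spacer from where it was at the start of the episode above 0.03 m).
It fails at once if a crushed bottle, the jug or the funnel pushed more than 30 mm from its place (distance of any of bottle1, bottle2, bottle3, jug, funnel from where it was at the start of the episode above 0.03 m).
It also fails if it takes over 67 s, if anything falls off the work surface, if the arm or the gripper's body presses on something with over 40 N, if the wrist force passes 120 N, or if a joint passes its speed limit or range.

## Working session

There is one attempt and no reset: what is moved stays moved. The work goes in short steps, Python scripts to look and compute and a shell command to move; the robot and the scene stay as the last step left them, time stands still between calls to the robot, and variables do not carry over. Pictures are saved under pics/ and viewed, about 8 in all and at most 12, crops included, and the job is handed in when it is done.

```bash
mkdir -p pics; cat > h.py <<'E'
import numpy as np, cv2
from workcell import readout, viewer, order
def snap(n,f):
    im=viewer.camera(n); cv2.imwrite(f'pics/{f}.png',im[:,:,::-1]); return im
def ray(n,u,v):
    c=viewer.calibration(n); R=np.array(c['rotation']); d=R@np.array([(u-c['cx'])/c['fx'],(v-c['cy'])/c['fy'],1.])
    return np.array(c['eye']),d
def onz(n,u,v,z):
    e,d=ray(n,u,v); return e+d*(z-e[2])/d[2]
def tri(a,b):
    # a,b=(name,u,v)
    (e1,d1),(e2,d2)=ray(*a),ray(*b); d1/=np.linalg.norm(d1); d2/=np.linalg.norm(d2)
    t=np.linalg.lstsq(np.c_[d1,-d2],e2-e1,rcond=None)[0]; p,q=e1+t[0]*d1,e2+t[1]*d2
    return (p+q)/2,np.linalg.norm(p-q)
def proj(n,P):
    c=viewer.calibration(n); p=np.array(c['rotation']).T@(np.array(P)-np.array(c['eye']))
    return p[0]/p[2]*c['fx']+c['cx'],p[1]/p[2]*c['fy']+c['cy']
E
python3 - <<'E'
from h import *
a=snap('scene','s0');b=snap('top','t0')
for n in('scene','top'):print(viewer.calibration(n))
print(readout.get_obs())
E
```

```text
{'fx': 451.4890816472304, 'fy': 451.4890816472304, 'cx': 257.32477890740336, 'cy': 196.54059298450807, 'eye': array([ 1.40592865, -0.88461836,  1.11872562]), 'rotation': array([ 0.84484735,  0.32241152, -0.14823644, -0.40038697])}
{'fx': 403.77229475237806, 'fy': 403.77229475237806, 'cx': 260.306542668186, 'cy': 189.50209938405808, 'eye': array([0.26681127, 0.00987069, 1.64400635]), 'rotation': array([-0.69220955,  0.7145603 , -0.0709747 ,  0.07219492])}
{'clock': 0.1, 'joint_pos': array([-1.17599199e+00,  2.41347598e-01,  3.91050228e-03,  1.33520817e+00,
       -7.14035388e-06,  1.57078672e+00]), 'joint_vel': array([-0.0027314 , -0.00087486,  0.00384438,  0.00037852, -0.00052139,
        0.0003094 ]), 'tau': array([-6.13948419e-05, -3.73137689e+01,  2.53009808e+01,  1.08096533e-02,
        6.53705774e-05, -9.91147218e-07]), 'eef_pos': array([ 0.19211478, -0.46106364,  0.24751665]), 'tool_rot': array([ 9.80578018e-01,  1.96127245e-01, -1.84805935e-04, -9.05816783e-04]), 'ft_force': array([-0.12689649,  0.13602799, -0.63402185]), 'ft_torque': array([-0.01580179, -0.01384113,  0.00808066]), 'grip_width': 0.08558089004930469}
```

Rotations are quaternions; I'll fix the helper and view both pictures.

```bash
sed -i "s/R=np.array(c\['rotation'\])/R=Rm(c['rotation'])/; s/np.array(c\['rotation'\]).T/Rm(c['rotation']).T/" h.py
sed -i '2a from scipy.spatial.transform import Rotation\ndef Rm(q): return Rotation.from_quat(q).as_matrix()' h.py
python3 - <<'E'
from h import *
print(ray('top',260,190),proj('scene',[.3,0,0]),proj('top',[.5,0,0]))
E
```

```text
(array([0.26681127, 0.00987069, 1.64400635]), array([ 2.00250487e-01, -6.85576011e-04, -9.79745564e-01])) (np.float64(194.40153668913507), np.float64(190.3517168421655)) (np.float64(262.9030097212938), np.float64(214.46591163538298))
```

View pics/s0.png

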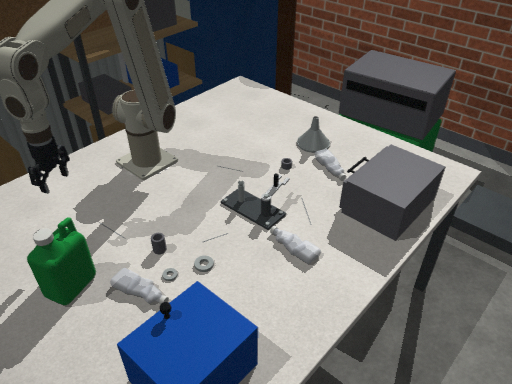

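View pics/t0.png

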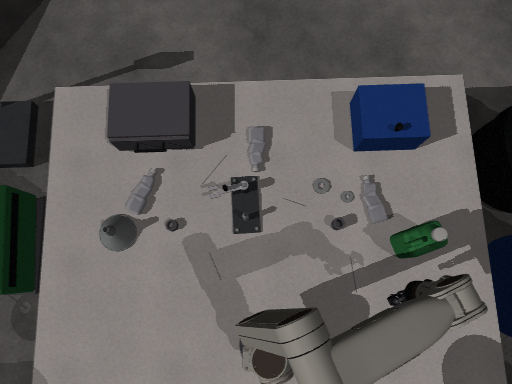

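The scene view shows the tall spacer at (158,243), the short one at (286,163), and washers at (204,264) and (170,275). The stand is at (252,207), with the keeper swung away from the shaft. In the top view these are at (337,224), (172,225), (322,186), (347,197) and (246,205).

There are two look-alike pairs:
- **Spacers:** (158,243) looks taller than (286,163), so it should be the tall one.
- **Washers:** (204,264) looks larger than (170,275), so it should be the 64 mm one.

I'll confirm both in an enlarged crop.

```bash
python3 - <<'E'
from h import *
a=cv2.imread('pics/s0.png');b=cv2.imread('pics/t0.png')
k=cv2.INTER_CUBIC
cv2.imwrite('pics/c1.png',cv2.resize(a[150:290,135:315],(771,600),interpolation=k))
cv2.imwrite('pics/c2.png',cv2.resize(b[165:240,195:360],(792,360),interpolation=k))
E
```

```text
(no output)
```

View pics/c1.png

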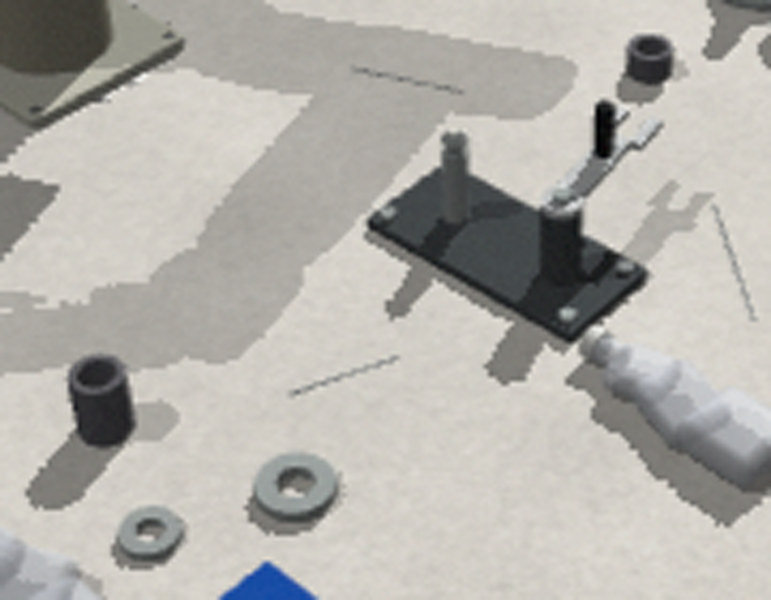

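View pics/c2.png

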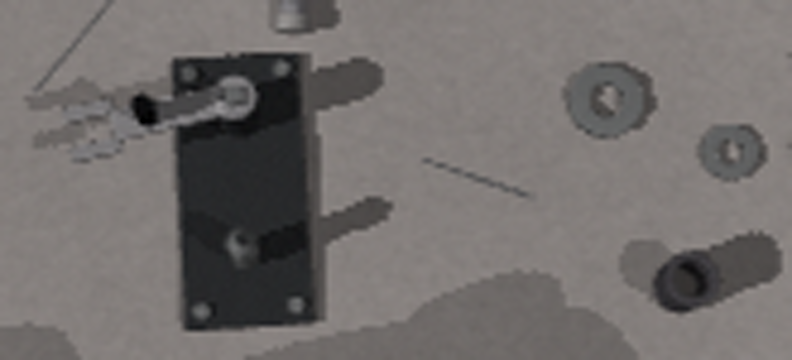

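Crop 1 (scene) shows a tall tube at crop (100,400) and a clearly squatter one at (649,58). The washers are at (296,485), about 85 px wide, and (150,532), about 65 px wide. Crop 2 (top) agrees, with the washers 90 and 67 px wide. So the tall spacer is scene (158,243) and the large washer is scene (204,263). Next I'll measure them with chroma masks.

```bash
cat > m.py <<'E'
from h import *
def mask(im,thr=0.93):
    f=im.astype(float)+1; return ((f[...,0]/f[...,2])<thr)
def blob(n,im,x0,y0,x1,y1,thr):
    f=im.astype(float)+1; r=cv2.resize((f[...,0]/f[...,2])[y0:y1,x0:x1],None,fx=8,fy=8,interpolation=cv2.INTER_LINEAR)
    m=(r<thr).astype(np.uint8)
    cs,_=cv2.findContours(m,cv2.RETR_EXTERNAL,cv2.CHAIN_APPROX_NONE)
    c=max(cs,key=cv2.contourArea); c=c.reshape(-1,2)
    return (c+.5)/8-.5+[x0,y0]
E
python3 - <<'E'
from m import *
a=cv2.imread('pics/s0.png')[:,:,::-1];b=cv2.imread('pics/t0.png')[:,:,::-1]
np.set_printoptions(precision=2,suppress=True,linewidth=200)
def rr(im,v,u0,u1): f=im.astype(float)+1; print(f[v,u0:u1,0]/f[v,u0:u1,2], im[v,u0:u1,1])
rr(a,263,190,220); rr(b,186,310,336); rr(b,224,325,362); rr(a,243,145,175)
rr(b,216,236,268)
for n,im,bx,t in [('scene',a,(190,250,220,280),1.05),('top',b,(310,172,334,200),1.05),('scene',a,(145,225,172,260),1.1),('top',b,(328,214,350,236),1.08)]:
    c=blob(n,im,*bx,t).astype(np.float32); print(n,cv2.fitEllipse(c),c.min(0),c.max(0))
E
```

```text
[1.06 1.05 1.06 1.05 1.   0.97 0.97 0.97 0.96 0.97 1.05 1.07 1.07 1.06 1.07 1.06 1.07 1.03 0.99 0.97 0.98 0.97 0.97 1.   1.06 1.06 1.06 1.06 1.06 1.06] [205 207 210 200 153 164 160 160 159 139  78  94 121 123 122 125 122 128 149 160 159 158 155 126 167 178 207 203 204 205]
[1.06 1.06 1.06 1.02 0.99 0.99 0.98 1.   1.08 1.07 1.07 1.06 1.05 1.06 1.02 1.   1.   0.99 0.99 1.07 1.05 1.06 1.07 1.06 1.06 1.07] [126 125 120  89  99 100 100  96  74  75  88 126 122  99  89  98  96  97  94  72  73  87 129 127 124 124]
[1.07 1.07 1.07 1.07 1.06 1.06 1.   0.98 0.98 0.97 1.   1.04 1.08 1.1  1.08 1.   1.   1.   0.97 1.   1.07 1.08 1.08 1.07 1.05 1.07 1.08 1.07 1.05 1.06 1.07 1.06 1.06 1.05 1.06 1.05 1.05] [123 102 104 103 103  96  56  44  49  61  55  51  50  50  49  32  20  41  61  62  75  76  74  77  75  74  75  90 133 134 133 131 132 132 133 131 130]
[1.05 1.05 1.07 1.06 1.06 1.06 1.03 0.96 0.94 0.98 0.94 0.94 0.93 0.95 0.98 0.95 1.   0.93 0.98 0.98 1.04 1.05 1.05 1.06 1.07 1.06 1.06 1.05 1.06 1.06] [207 204 205 203 203 189 118  48  48  46  45  46  41  41  41  41  43  42  38  41 104 210 208 204 204 202 196 175 204 204]
[0.95 0.95 0.94 0.94 0.91 0.93 0.97 0.98 0.99 0.99 0.99 0.98 0.98 1.   1.   0.92 0.89 0.92 0.92 0.88 0.93 0.96 0.9  1.02 1.07 1.07 1.06 1.06 1.06 1.06 1.06 1.06] [ 41  39  32  33  32  43  76 108 101  74  68  57  46  21  22  24  24  22  23  24  24  23  25  46  74  74  89 129 131 129 126 129]
scene ((203.4559326171875, 263.1331787109375), (17.778825759887695, 21.141342163085938), 82.93154907226562) [193.06 254.06] [213.81 272.31]
top ((320.7041320800781, 185.5072479248047), (16.1044979095459, 16.397470474243164), 80.97013092041016) [312.31 177.31] [328.81 193.69]
scene ((158.0, 242.0), (31.318586349487305, 41.997108459472656), 0.0) [144.56 224.56] [171.44 259.44]
top ((338.4849548339844, 224.51502990722656), (25.823101043701172, 25.893342971801758), 135.0) [327.56 213.56] [349.44 235.44]
```

```bash
cat > m2.py <<'E'
from m import *
np.set_printoptions(precision=4,suppress=True,linewidth=200)
a=cv2.imread('pics/s0.png')[:,:,::-1];b=cv2.imread('pics/t0.png')[:,:,::-1]
def cen(c):
    h=cv2.convexHull(c.astype(np.float32)); M=cv2.moments(h); return M['m10']/M['m00'],M['m01']/M['m00']
for nm,ba,bb in [('washer',(190,250,220,280),(310,172,334,200)),('spacer',(147,228,170,258),(328,214,347,233))]:
    ca=blob('s',a,*ba,1.025); cb=blob('t',b,*bb,1.025); A,B=cen(ca),cen(cb)
    print(nm,A,B,ca.min(0),ca.max(0),cb.min(0),cb.max(0),tri(('scene',*A),('top',*B)))
E
python3 - <<'E'
from m2 import *
print('plate corners top z.012')
P=[onz('top',195+u/4.8-.4,165+v/4.8-.4,.012)[:2] for u,v in [(173,57),(308,53),(319,318),(184,329)]]
P=np.array(P);print(P,[np.linalg.norm(P[i]-P[i-1]) for i in range(4)])
S=np.array([onz('scene',135+u/4.283-.4,150+v/4.286-.4,.012)[:2] for u,v in [(649,268),(572,335),(366,222),(440,170)]]);print(S,[np.linalg.norm(S[i]-S[i-1]) for i in range(4)])
print('shaft top',tri(('scene',135+454/4.283-.4,150+135/4.286-.4),('top',195+240/4.8-.4,165+243/4.8-.4)))
print('pivot top',tri(('scene',135+563/4.283-.4,150+200/4.286-.4),('top',195+237/4.8-.4,165+96/4.8-.4)))
print('pin top',tri(('scene',135+606/4.283-.4,150+106/4.286-.4),('top',195+143/4.8-.4,165+109/4.8-.4)))
print(a[176:212,232:250,1]);print(b[206:226,236:256,1])
E
```

```text
washer (203.48621139636694, 263.19060141439354) (320.8130641996075, 185.48837433417435) [193.5625 254.9375] [213.5625 271.5625] [313.0625 177.6875] [328.4375 193.1875] (array([ 0.6126, -0.2438,  0.0061]), np.float64(0.0002515967760061449))
spacer (158.10142852761024, 242.90662898628688) (337.58440037631215, 223.35174291938995) [150.3125 231.9375] [165.9375 253.9375] [330.6875 216.9375] [344.3125 229.6875] (array([ 0.4503, -0.2975,  0.0309]), np.float64(0.00027791587909829703))
plate corners top z.012
[[0.6617 0.1289]
 [0.6614 0.012 ]
 [0.4318 0.0097]
 [0.4262 0.1235]] [np.float64(0.2355332005811837), np.float64(0.11692680620802383), np.float64(0.22960786657033866), np.float64(0.11394796196958006)]
[[0.6595 0.1308]
 [0.6646 0.0222]
 [0.4341 0.0104]
 [0.4318 0.1082]] [np.float64(0.22882703554593495), np.float64(0.10868676923714926), np.float64(0.2308484871284633), np.float64(0.09781788787529061)]
shaft top (array([0.4853, 0.0715, 0.1008]), np.float64(0.0008040878593322523))
pivot top (array([0.608 , 0.072 , 0.0952]), np.float64(0.0027020601909138347))
pin top (array([0.5901, 0.1455, 0.
[... 3703 characters left out ...]
59  52  23  22  22  25  21  26  22]
 [ 41  41  41  41  40  41  39  66  88  67  54  54  41  23  24  22  24  23  28  41]
 [ 40  40  41  41  41  41  39  51  69  59  48  43  40  25  26  42  40  39  42  41]
 [ 39  41  41  40  42  41  39  43  59  59  50  41  40  41  41  40  43  41  42  40]
 [ 39  41  41  41  41  40  39  40  41  40  40  40  41  40  41  42  40  39  43  41]
 [ 40  39  40  40  41  41  41  38  40  42  40  41  41  41  40  41  39  41  40  40]
 [ 42  39  40  40  41  41  39  40  40  41  39  41  40  39  41  41  41  41  41  41]
 [ 40  39  40  42  41  40  42  39  40  42  42  41  41  40  38  41  42  40  40  39]
 [ 39  39  40  42  41  38  39  40  41  41  41  41  43  41  41  40  40  41  40  43]]
```

The washer comes out at z = 6.1 mm and the spacer at z = 30.9 mm, both as expected. The two shaft estimates differ by about 5 mm, so I'll refine with sub-pixel edges: the plate outline by mask, and the shaft by its silhouette.

```bash
python3 - <<'E'
from m2 import *
print('shaft mid',tri(('scene',240.65,191.2),('top',244.9,216.0)))
# plate in top view: left/right/bottom/top edges fit by lines on brightness/chroma
f=b.astype(float)+1; r=f[...,0]/f[...,2]
L=[];Rr=[]
for v in range(198,230):
    row=r[v]; 
    # plate chroma ~.93, table 1.06, threshold 1.0
    j=[u for u in range(222,275) if row[u]<1.0 and b[v,u,1]<75]
    u0,u1=min(j),max(j)
    s=lambda u,w:(row[u]-1.0)/(row[u]-row[w])
    L.append((v,u0-1+s(u0-1,u0))); Rr.append((v,u1+1-s(u1+1,u1)))
L=np.array(L);Rr=np.array(Rr)
for E in(L,Rr):
    k=np.polyfit(E[:,0],E[:,1],1); res=E[:,1]-np.polyval(k,E[:,0]); ok=abs(res)<.6; k=np.polyfit(E[ok,0],E[ok,1],1)
    for z in (0,.012):
        p,q=[onz('top',np.polyval(k,v),v,z)[:2] for v in(198,229)]; d=p-q
        print(z,p,q,'ang',np.arctan2(d[1],d[0]),ok.sum())
# plate far/near ends along columns (top view)
for u in (236,240,252,256):
    j=[v for v in range(170,240) if r[v,u]<1.0 and b[v,u,1]<75]; print(u,min(j),max(j),onz('top',u,min(j)-.5,.012)[:2],onz('top',u,max(j)+.5,.0)[:2], r[min(j)-2:min(j)+2,u],r[max(j)-1:max(j)+3,u])
E
```

```text
washer (203.48621139636694, 263.19060141439354) (320.8130641996075, 185.48837433417435) [193.5625 254.9375] [213.5625 271.5625] [313.0625 177.6875] [328.4375 193.1875] (array([ 0.6126, -0.2438,  0.0061]), np.float64(0.0002515967760061449))
spacer (158.10142852761024, 242.90662898628688) (337.58440037631215, 223.35174291938995) [150.3125 231.9375] [165.9375 253.9375] [330.6875 216.9375] [344.3125 229.6875] (array([ 0.4503, -0.2975,  0.0309]), np.float64(0.00027791587909829703))
shaft mid (array([0.4875, 0.0709, 0.0548]), np.float64(0.0027020136342009882))
0 [0.5729 0.128 ] [0.4442 0.1231] ang 0.037601946431826794 32
0.012 [0.5706 0.1271] [0.4429 0.1223] ang 0.037601946431826815 32
0 [0.5694 0.0196] [0.4408 0.0157] ang 0.029821096080818857 31
0.012 [0.5672 0.0195] [0.4395 0.0157] ang 0.029821096080818888 31
236 177 233 [0.6608 0.1066] [0.4255 0.1119] [1.064  1.063  0.9744 0.9286] [0.9111 0.9459 1.072  1.0551]
240 177 232 [0.6603 0.09  ] [0.429  0.0955] [1.0551 1.056  0.9286 0.9524] [0.9318 0.9286 1.     1.0645]
252 176 232 [0.6629 0.0401] [0.4275 0.0467] [1.062  1.0611 0.9756 0.9608] [0.9333 0.9302 1.062  1.0698]
256 176 231 [0.6624 0.0234] [0.431  0.0304] [1.0526 1.0602 0.9388 0.9556] [0.9649 0.9091 1.0333 1.062 ]
```

Two independent estimates agree. The shaft is at about (0.4875, 0.0705) from the plate edges and from triangulation, and the stand yaw is about 0.034. The pivot is then at about (0.607, 0.0746), and the keeper is about 1.4 rad open. I'll square the tool up first.

```bash
python3 -m crank '0 0 0 0 0 0.12 -1;0.01 -0.03 0 0 0 0.12 -1;0 -0.035 0 0 0 0.12 -1;0 -0.035 0 0 0 0.03 -1;0.03 -0.025 0 0 0 0 -1'; python3 -c "
from h import *
print(Rotation.from_quat(readout.get_obs()['tool_rot']).as_matrix().round(4))"
```

```text
clock: 0.52
eef_pos: [0.2143, -0.3342, 0.2429]
tool_rot: [1.0, -0.011, -0.003, -0.004]
ft_force: [0.9, -0.3, -0.4]
grip_width: 0.0849
[[ 0.9997 -0.0217 -0.0064]
 [-0.0217 -0.9997  0.0075]
 [-0.0065 -0.0074 -1.    ]]
```

```bash
python3 -m crank '0.038 -0.007 0 0 0 0 -1;0.038 -0.007 0 0 0 0 -1;0.038 -0.007 0.01 0 0 0 -1;0.038 -0.007 0.02 0 0 0 -1;0.038 -0.007 0.02 0 0 0 -1;0.038 -0.007 0.02 0 0 -0.02 -1;0 0 0 0 0 0 -1;0 0 0 0 0 0 -1'; python3 -c "
from h import *
print(Rotation.from_quat(readout.get_obs()['tool_rot']).as_matrix().round(4))"
```

```text
clock: 1.18
eef_pos: [0.4444, -0.2883, 0.1711]
tool_rot: [1.0, 0.001, -0.004, -0.004]
ft_force: [0.1, -0.1, 0.8]
grip_width: 0.0854
[[ 1.      0.0024 -0.0072]
 [ 0.0025 -1.      0.0088]
 [-0.0072 -0.0088 -0.9999]]
```

```bash
python3 -m crank '0.006 0.009 0.01 -0.009 0.007 0 -1;0 0 0.03 0 0 0 -1;0 0 0.02 0 0 0 -1;0 0 0 0 0 0 -1;0 0 0 0 0 0 -1'; python3 - <<'E'
from h import *
print(Rotation.from_quat(readout.get_obs()['tool_rot']).as_matrix().round(4))
a=snap('scene','s1');b=snap('top','t1')
print(readout.get_obs()['eef_pos'])
k=cv2.INTER_CUBIC
cv2.imwrite('pics/c3.png',np.vstack([cv2.resize(x[:,:,::-1],(720,300),interpolation=k) for x in (a[190:265,90:270],b[190:250,280:424])]))
E
```

```text
clock: 1.6
eef_pos: [0.4482, -0.298, 0.1102]
tool_rot: [1.0, 0.001, -0.001, 0.0]
ft_force: [0.9, 0.2, -0.3]
grip_width: 0.0851
[[ 1.0e+00  1.2e-03 -1.2e-03]
 [ 1.2e-03 -1.0e+00 -4.0e-04]
 [-1.2e-03  4.0e-04 -1.0e+00]]
[ 0.44882736 -0.29829145  0.11110512]
```

View pics/c3.png

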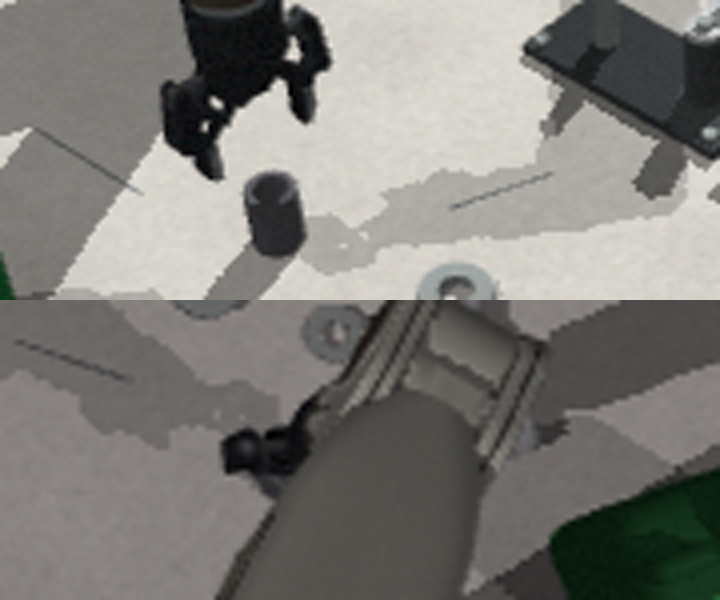

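The crop shows the open fingertips at scene crop (212,175) and (303,118), straddling the spacer at (274,210). The arm hides the top view here. I'll check the midpoint against the projection, then descend.

```bash
python3 - <<'E'
from h import *
for y in (-.2983-.0425,-.2983+.0425,-.2983): print(y,[np.round((np.array(proj('scene',[.4488,y,z]))-[90,190])*4,1) for z in (.107,.048)])
print((np.array(proj('scene',[.4503,-.2975,.0309]))-[90,190])*4)
E
python3 -m crank '0.002 0 0.02 0 0 0 -1;0 0 0.02 0 0 0 -1;0 0 0.015 0 0 0 -1;0 0 0.005 0 0 0 -1;0 0 0 0 0 0 -1;0 0 0 0 0 0 -1'
```

```text
-0.3408 [array([215.8, 172.3]), array([226.7, 224.1])]
-0.2558 [array([298.9, 119. ]), array([307.4, 170.5])]
-0.2983 [array([258. , 145.2]), array([267.7, 196.8])]
[272.29002994 211.64099824]
clock: 2.2
eef_pos: [0.4559, -0.3039, 0.0609]
tool_rot: [1.0, -0.001, 0.008, 0.006]
ft_force: [-0.6, 0.3, 0.2]
grip_width: 0.0857
```

The midpoint matches the projection. The pose drifts a little while moving, so I'll correct it before gripping.

```bash
python3 -m crank '-0.005 -0.006 0 0.012 -0.016 0 -1;0 0 0 0 0 0 -1;0 0 0.006 0 0 0 -1;0 0 0.004 0 0 0 -1;0 0 0 0 0 0 -1'
```

```text
clock: 2.62
eef_pos: [0.4533, -0.2993, 0.0553]
tool_rot: [1.0, -0.001, 0.003, 0.002]
ft_force: [-0.3, 0.4, 0.8]
grip_width: 0.0852
```

```bash
python3 -m crank '-0.004 -0.002 0.008 0.006 -0.008 0 -1;-0.001 -0.001 0.002 0 0 0 -1;0 0 0 0 0 0 -1;0 0 0 0 0 0 -1'
```

```text
clock: 2.95
eef_pos: [0.4474, -0.2956, 0.0435]
tool_rot: [1.0, -0.001, -0.002, -0.002]
ft_force: [-0.8, -0.1, 0.4]
grip_width: 0.0856
```

```bash
python3 -m crank '0.002 0.001 -0.004 -0.003 0.003 0 -1;0 0 0 0 0 0 -1;0 0 0 0 0 0 -1'; python3 -c "
from h import *
for i in range(6): 
  viewer.camera('top'); o=readout.get_obs(); print(o['clock'],o['eef_pos'].round(4),o['tool_rot'].round(4),o['joint_vel'].round(3))"
```

```text
clock: 3.2
eef_pos: [0.4493, -0.2966, 0.0475]
tool_rot: [1.0, -0.001, -0.001, -0.0]
ft_force: [0.3, 0.5, -0.8]
grip_width: 0.0856
3.25 [ 0.4496 -0.2968  0.0477] [ 1.e+00 -9.e-04 -2.e-04 -2.e-04] [ 0.    -0.001 -0.001 -0.003  0.001 -0.   ]
3.3 [ 0.4496 -0.2967  0.0477] [ 1.e+00 -9.e-04 -3.e-04 -2.e-04] [-0.     0.001 -0.004  0.001 -0.001  0.   ]
3.35 [ 0.4495 -0.2967  0.0476] [ 1.e+00 -1.e-03 -3.e-04 -3.e-04] [-0.001  0.004 -0.005  0.    -0.001 -0.   ]
3.4 [ 0.4494 -0.2966  0.0475] [ 1.e+00 -1.e-03 -4.e-04 -4.e-04] [ 0.     0.002 -0.003 -0.     0.001 -0.001]
3.45 [ 0.4493 -0.2966  0.0474] [ 1.e+00 -1.e-03 -5.e-04 -4.e-04] [-0.     0.001 -0.002  0.001 -0.001  0.001]
3.5 [ 0.4493 -0.2966  0.0474] [ 1.e+00 -1.e-03 -5.e-04 -4.e-04] [-0.     0.    -0.001  0.    -0.     0.001]
```

The pose is right: (0.4493, -0.2966, 0.0474), upright, and readings are quiet. Close the gripper.

```bash
python3 -m crank '0 0 0 0 0 0 1;0 0 0 0 0 0 1;0 0 0 0 0 0 1;0 0 0 0 0 0 1;0 0 0 0 0 0 1;0 0 0 0 0 0 1'
```

```text
clock: 4.0
eef_pos: [0.4494, -0.2967, 0.0479]
tool_rot: [1.0, -0.001, -0.0, -0.0]
ft_force: [-0.6, 0.2, 1.0]
grip_width: 0.045
```

Gripped, with an opening of 45 mm against the 46 mm tube. Lift and travel to above the shaft.

```bash
python3 -m crank '0 0 -0.02 0 0 0 1;0 0 -0.035 0 0 0 1;0 0 -0.035 0 0 0 1;0 -0.01 -0.03 0 0 0 1;0.004 -0.038 -0.01 0 0 0 1;0.004 -0.038 0 0 0 0 1;0.004 -0.038 0 0 0 0 1;0.004 -0.038 0 0 0 0 1;0.004 -0.038 0 0 0 0 1;0.004 -0.038 0 0 0 0 1;0.004 -0.038 0 0 0 0 1;0 0 0 0 0 0 1;0 0 0 0 0 0 1'
```

```text
clock: 5.08
eef_pos: [0.4778, -0.0092, 0.1805]
tool_rot: [1.0, -0.004, -0.003, -0.003]
ft_force: [-0.2, -0.6, -1.4]
grip_width: 0.0447
```

```bash
python3 -m crank '0.004 -0.035 0 -0.006 0.006 -0.008 1;0.004 -0.03 0 0 0 0 1;0 -0.01 0 0 0 0 1;0 0 0 0 0 0 1;0 0 0 0 0 0 1'
```

```text
clock: 5.5
eef_pos: [0.4855, 0.0299, 0.1799]
tool_rot: [1.0, 0.024, -0.002, -0.014]
ft_force: [-0.6, -0.5, -1.2]
grip_width: 0.0449
```

```bash
python3 -m crank '0 -0.02 0 -0.028 0.004 0.048 1;0.001 -0.015 0 0 0 0 1;0 0 0 0 0 0 1;0 0 0 0 0 0 1'; python3 -c "
from h import *
o=readout.get_obs(); print(o['joint_pos'].round(3),o['joint_vel'].round(3))"
```

```text
clock: 5.83
eef_pos: [0.4859, 0.0262, 0.1805]
tool_rot: [1.0, 0.02, -0.001, -0.012]
ft_force: [0.0, -1.2, -1.3]
grip_width: 0.0449
[ 0.039  0.257 -0.155  1.16   0.025  3.14 ] [-0.009 -0.     0.    -0.002  0.013 -0.001]
```

Joint 6 has reached its limit of 3.14, because tool yaw must be at least q1. I'll use a tool yaw of about +0.3 instead, with a small helper to work out the shift in tool axes.

```bash
cat > go.py <<'E'
import sys
from h import *
x,y,z,yaw=map(float,sys.argv[1:5])
o=readout.get_obs(); R=Rotation.from_quat(o['tool_rot']); p=o['eef_pos']
T=Rotation.from_euler('z',yaw)*Rotation.from_euler('x',np.pi)
print('at',p.round(4),'shift',R.inv().apply(np.array([x,y,z])-p).round(4),'turn',(R.inv()*T).as_rotvec().round(4),'q',o['joint_pos'].round(2),'F',o['ft_force'].round(1),'w',o['grip_width'].round(4))
E
python3 -m crank '0 0 0 0 0 -0.11 1;0 0 0 0 0 -0.11 1;0 0 0 0 0 -0.06 1;0 0 0 0 0 0 1;0 0 0 0 0 0 1'; python3 go.py .4866 .0705 .18 .3
```

```text
clock: 6.25
eef_pos: [0.4858, 0.0243, 0.1807]
tool_rot: [0.986, 0.164, 0.001, -0.012]
ft_force: [-0.3, 1.1, -1.8]
grip_width: 0.0447Traceback (most recent call last):
  File "go.py", line 6, in <module>
    print('at',p.round(4),'shift',R.inv().apply(np.array([x,y,z])-p).round(4),'turn',(R.inv()*T).as_rotvec().round(4),'q',o['joint_pos'].round(2),'F',o['ft_force'].round(1),'w',o['grip_width'].round(4))
                                                                                                                                                                                 ^^^^^^^^^^^^^^^^^^^^^
AttributeError: 'float' object has no attribute 'round'
```

```bash
sed -i "s/o\['grip_width'\].round(4)/round(o['grip_width'],4)/" go.py; python3 go.py .4866 .0705 .18 .3
```

```text
at [0.4858 0.0243 0.1807] shift [ 0.0157 -0.0435  0.0018] turn [-0.0237 -0.0055  0.0285] q [ 0.04  0.26 -0.16  1.16  0.02  2.85] F [-0.3  1.1 -1.8] w 0.0447
```

```bash
python3 -m crank '0.008 -0.022 0 -0.024 -0.005 0.028 1;0.006 -0.016 0 0 0 0 1;0 0 0 0 0 0 1;0 0 0 0 0 0 1'; python3 go.py .4866 .0705 .18 .3
```

```text
clock: 6.58
eef_pos: [0.4877, 0.0642, 0.1814]
tool_rot: [0.99, 0.144, 0.0, 0.001]
ft_force: [0.2, -0.1, -0.3]
grip_width: 0.0446
at [0.4877 0.0642 0.1814] shift [ 0.0007 -0.0064  0.0014] turn [ 0.0023 -0.0006 -0.0111] q [ 0.13  0.26 -0.14  1.16 -0.    2.98] F [ 0.2 -0.1 -0.3] w 0.0446
```

```bash
python3 -m crank '0.001 -0.006 0.008 0.002 0 -0.011 1;0 0 0.005 0 0 0 1;0 0 0 0 0 0 1;0 0 0 0 0 0 1'; python3 - <<'E'
from h import *
a=snap('scene','s2');b=snap('top','t2')
k=cv2.INTER_CUBIC
cv2.imwrite('pics/c4.png',np.hstack([cv2.resize(x[:,:,::-1],(400,480),interpolation=k) for x in (a[145:217,210:270],b[180:252,215:275])]))
E
python3 go.py .4866 .0705 .162 .3
```

```text
clock: 6.92
eef_pos: [0.4865, 0.0692, 0.1667]
tool_rot: [0.989, 0.148, -0.0, 0.0]
ft_force: [0.0, -0.1, -0.8]
grip_width: 0.0449
at [0.4866 0.0691 0.1669] shift [ 0.0004 -0.0013  0.0049] turn [ 0.0006  0.0001 -0.0022] q [ 0.14  0.28 -0.17  1.13 -0.    2.99] F [ 0.8  0.2 -1.9] w 0.0449
```

View pics/c4.png

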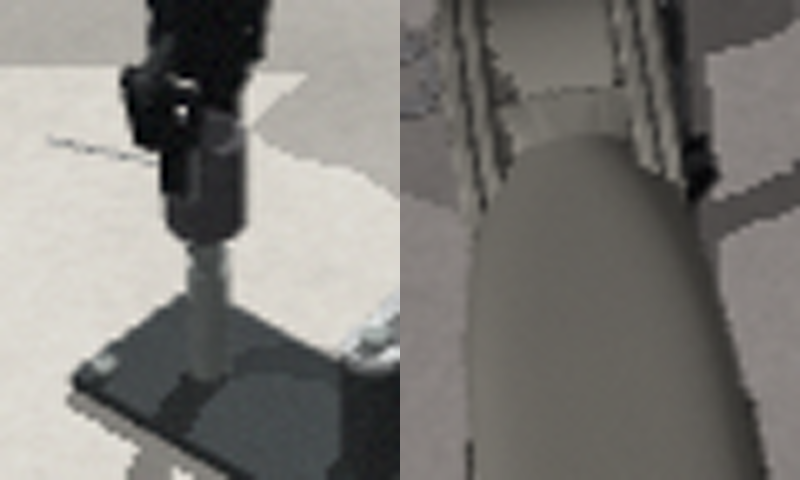

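The crop shows the spacer (centre x about 206) directly over the shaft (x about 209). The offset is about 1.5 mm towards -y, the same as the pose residual. Correct that and start down.

```bash
python3 -m crank '0 -0.0015 0.006 0 0 0 1;0 0 0.006 0 0 0 1;0 0 0.006 0 0 0 1;0 0 0 0 0 0 1;0 0 0 0 0 0 1'; python3 go.py .4866 .0705 .140 .3
```

```text
clock: 7.43
eef_pos: [0.4864, 0.0699, 0.1472]
tool_rot: [0.989, 0.148, 0.0, 0.0]
ft_force: [0.4, -0.4, -0.5]
grip_width: 0.0451
at [0.4864 0.0699 0.1472] shift [ 0.0004 -0.0005  0.0072] turn [ 0.0008 -0.0005 -0.0039] q [ 0.14  0.29 -0.2   1.08 -0.    2.99] F [ 0.4 -0.4 -0.5] w 0.0451
```

The shaft tip is inside the bore with no contact force. Continue down in small checked batches.

```bash
python3 -m crank '0 0 0.01 0 0 0 1;0 0 0.01 0 0 0 1;0 0 0.01 0 0 0 1;0 0 0 0 0 0 1;0 0 0 0 0 0 1'; python3 go.py .4866 .0705 .062 .3
```

```text
clock: 7.85
eef_pos: [0.4868, 0.0699, 0.1157]
tool_rot: [0.989, 0.147, 0.001, 0.0]
ft_force: [-0.6, -0.3, -1.3]
grip_width: 0.0449
at [0.4868 0.0699 0.1157] shift [-0.0001 -0.0007  0.0537] turn [ 0.001  -0.0012 -0.0039] q [ 0.14  0.32 -0.25  1.   -0.    2.99] F [-0.6 -0.3 -1.3] w 0.0449
```

```bash
python3 -m crank '0 -0.001 0.01 0 0 0 1;0 0 0.01 0 0 0 1;0 0 0.01 0 0 0 1;0 0 0 0 0 0 1;0 0 0 0 0 0 1'; python3 go.py .4866 .0705 .062 .3
```

```text
clock: 8.27
eef_pos: [0.4867, 0.071, 0.0836]
tool_rot: [0.989, 0.148, 0.001, 0.0]
ft_force: [0.4, -0.5, -1.5]
grip_width: 0.0451
at [0.4867 0.071  0.0836] shift [-0.0003  0.0004  0.0216] turn [ 0.0012 -0.0019 -0.0039] q [ 0.15  0.36 -0.29  0.92 -0.    2.99] F [ 0.4 -0.5 -1.5] w 0.0451
```

```bash
python3 -m crank '0 0 0.009 0 0 0 1;0 0 0.008 0 0 0 1;0 0 0.003 0 0 0 1;0 0 0 0 0 0 1;0 0 0 0 0 0 1'; python3 go.py .4866 .0705 .060 .3
```

```text
clock: 8.68
eef_pos: [0.4876, 0.0711, 0.062]
tool_rot: [0.989, 0.148, 0.002, 0.0]
ft_force: [-0.8, -0.4, -1.2]
grip_width: 0.0449
at [0.4876 0.0711 0.062 ] shift [-0.0011  0.0003  0.002 ] turn [ 0.0014 -0.0034 -0.0037] q [ 0.15  0.39 -0.31  0.86 -0.    2.99] F [-0.8 -0.4 -1.2] w 0.0449
```

```bash
python3 -m crank '0 0 0.002 0 0 0 1;0 0 0.002 0 0 0 1;0 0 0 0 0 0 1'; python3 go.py .4866 .0705 .060 .3
```

```text
clock: 8.93
eef_pos: [0.4885, 0.0712, 0.0605]
tool_rot: [0.989, 0.148, 0.003, 0.0]
ft_force: [-1.0, -0.4, -2.2]
grip_width: 0.045
at [0.4885 0.0712 0.0605] shift [-0.002   0.0002  0.0005] turn [ 0.0017 -0.006  -0.0038] q [ 0.15  0.39 -0.31  0.86 -0.    2.99] F [-1.  -0.4 -2.2] w 0.045
```

It's within 0.5 mm of the plate, so release and rise.

```bash
python3 -m crank '0 0 0 0 0 0 -1;0 0 0 0 0 0 -1;0 0 0 0 0 0 -1;0 0 0 0 0 0 -1;0 0 0 0 0 0 -1'; python3 go.py .4866 .0705 .180 .3
```

```text
clock: 9.35
eef_pos: [0.4905, 0.0715, 0.062]
tool_rot: [0.989, 0.147, 0.006, 0.0]
ft_force: [-0.8, 0.9, -0.3]
grip_width: 0.0853
at [0.4905 0.0715 0.062 ] shift [-2.700e-03  1.000e-04 -1.181e-01] turn [ 0.0024 -0.0108 -0.0039] q [ 0.15  0.39 -0.31  0.86 -0.    2.99] F [-0.8  0.9 -0.3] w 0.0853
```

```bash
python3 -m crank '-0.001 0 -0.02 0 0 0 -1;0 0 -0.03 0 -0.01 0 -1;0 0 -0.03 0 0 0 -1;0 0 -0.03 0 0 0 -1;0 0 -0.01 0 0 0 -1;0 0 0 0 0 0 -1'; python3 go.py .6126 -.2438 .15 .3
```

```text
clock: 9.85
eef_pos: [0.4868, 0.0711, 0.1843]
tool_rot: [0.989, 0.148, -0.003, 0.001]
ft_force: [0.9, 0.7, 0.1]
grip_width: 0.0854
at [0.4868 0.0711 0.1843] shift [0.0287 0.3378 0.0346] turn [ 0.0013  0.0069 -0.0038] q [ 0.15  0.27 -0.13  1.18 -0.    2.99] F [0.9 0.7 0.1] w 0.0854
```

```bash
python3 -m crank '0.003 0.035 0 0 0.006 0 -0.7;0.003 0.038 0 0 0 0 -0.7;0.003 0.038 0 0 0 0 -0.7;0.003 0.038 0 0 0 0 -0.7;0.003 0.038 0 0 0 0 -0.7;0.003 0.038 0 0 0 0 -0.7;0.003 0.038 0.01 0 0 0 -0.7;0.003 0.038 0.02 0 0 0 -0.7;0 0 0 0 0 0 -0.7;0 0 0 0 0 0 -0.7'; python3 go.py .6126 -.2438 .10 .3; python3 - <<'E'
from h import *
a=snap('scene','s3');b=snap('top','t3')
k=cv2.INTER_CUBIC
cv2.imwrite('pics/c5.png',np.hstack([cv2.resize(x[:,:,::-1],(400,480),interpolation=k) for x in (a[160:232,220:280],b[180:252,215:275])]))
E
```

```text
clock: 10.68
eef_pos: [0.6009, -0.2168, 0.1434]
tool_rot: [0.988, 0.152, -0.003, -0.002]
ft_force: [0.0, -0.9, 0.5]
grip_width: 0.0727
at [ 0.6009 -0.2168  0.1434] shift [0.0032 0.0294 0.0433] turn [-0.0041  0.0047  0.0042] q [-0.35  0.58  0.24  1.24  0.    2.49] F [ 0.  -0.9  0.5] w 0.0727
```

View pics/c5.png

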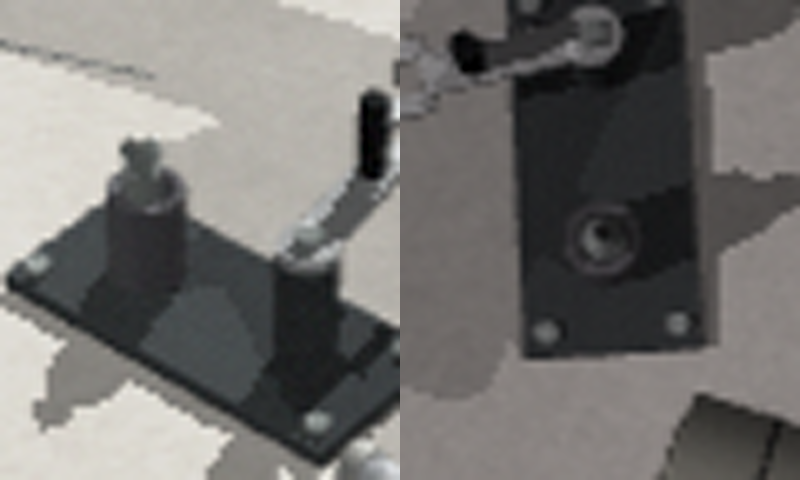

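The crop shows the tall spacer standing upright on the plate around the shaft, scene crop (148,240) and top crop (603,238). Step 1 looks done. Now lower over the washer.

```bash
python3 -m crank '0.001 0.015 0 -0.004 0.004 0.004 -0.7;0.001 0.012 0 0 0 0 -0.7;0 0 0.025 0 0 0 -0.7;0 0 0.02 0 0 0 -0.7;0 0 0 0 0 0 -0.7;0 0 0 0 0 0 -0.7'; python3 go.py .6126 -.2438 .05 .3
```

```text
clock: 11.28
eef_pos: [0.6132, -0.2368, 0.1036]
tool_rot: [0.988, 0.155, 0.003, 0.002]
ft_force: [0.4, -0.2, 1.1]
grip_width: 0.0726
at [ 0.6132 -0.2368  0.1036] shift [-0.0031  0.0062  0.0536] turn [ 0.0055 -0.0055  0.0113] q [-0.37  0.63  0.23  1.16 -0.    2.46] F [ 0.4 -0.2  1.1] w 0.0726
```

```bash
python3 -m crank '-0.003 0.006 0.01 0.005 -0.005 0.01 -0.7;0 0 0.02 0 0 0 -0.7;0 0 0.015 0 0 0 -0.7;0 0 0 0 0 0 -0.7;0 0 0 0 0 0 -0.7'; python3 go.py .6126 -.2438 .04 .3
```

```text
clock: 11.7
eef_pos: [0.6164, -0.2441, 0.0644]
tool_rot: [0.989, 0.151, 0.005, 0.003]
ft_force: [0.6, -1.1, 1.1]
grip_width: 0.0723
at [ 0.6164 -0.2441  0.0644] shift [-0.0037 -0.0016  0.0243] turn [ 0.0076 -0.0084  0.0032] q [-0.38  0.67  0.19  1.08 -0.    2.46] F [ 0.6 -1.1  1.1] w 0.0723
```

```bash
python3 -m crank '-0.004 -0.001 0.01 0.008 -0.009 0 -0.7;0 0 0.015 0 0 0 -0.7;0 0 0 0 0 0 -0.7;0 0 0 0 0 0 -0.7'; python3 go.py .6126 -.2438 .036 .3
```

```text
clock: 12.03
eef_pos: [0.6145, -0.2458, 0.0428]
tool_rot: [0.989, 0.151, 0.002, 0.001]
ft_force: [0.0, 0.1, 1.0]
grip_width: 0.0726
at [ 0.6145 -0.2458  0.0428] shift [-0.0012 -0.0025  0.0068] turn [ 0.0032 -0.0033  0.0032] q [-0.38  0.7   0.18  1.04 -0.    2.46] F [0.  0.1 1. ] w 0.0726
```

```bash
python3 -m crank '-0.001 -0.002 0.003 0.003 -0.005 0 -0.7;0 0 0 0 0 0 -0.7;0 0 0 0 0 0 -0.7'; python3 go.py .6126 -.2438 .03 .3;  python3 - <<'E'
from h import *
a=snap('scene','s4');b=snap('top','t4')
k=cv2.INTER_CUBIC
cv2.imwrite('pics/c6.png',np.hstack([cv2.resize(x[:,:,::-1],(400,480),interpolation=k) for x in (a[225:285,180:230],b[150:222,290:350])]))
E
```

```text
clock: 12.28
eef_pos: [0.6136, -0.2446, 0.0417]
tool_rot: [0.989, 0.151, -0.0, 0.001]
ft_force: [0.9, -0.3, -0.5]
grip_width: 0.0726
at [ 0.6136 -0.2446  0.0417] shift [-0.0007 -0.0011  0.0117] turn [0.0013 0.0005 0.0029] q [-0.38  0.7   0.18  1.05 -0.    2.46] F [ 0.9 -0.3 -0.5] w 0.0726
```

View pics/c6.png

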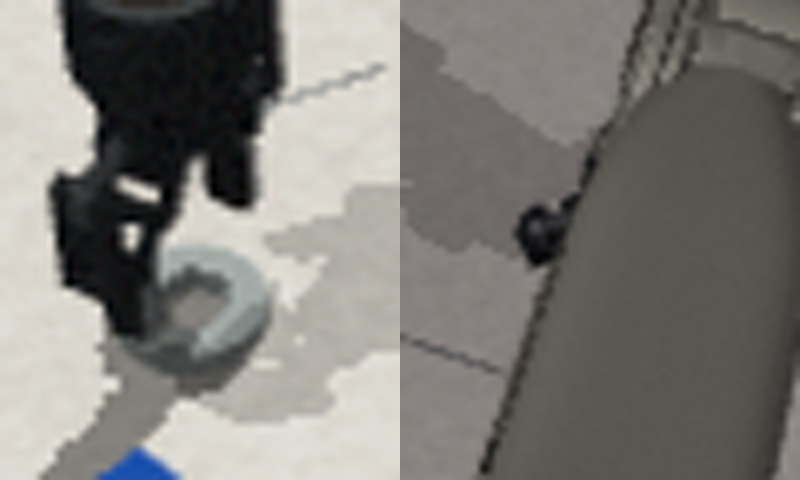

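The crop shows the fingertips at scene crop (125,332) and (235,205), straddling the washer at (200,310). I'll compute the tip height from these.

```bash
python3 - <<'E'
from h import *
for s in(1,-1):
  for z in (.025,.03,.035): print(s,z,(np.array(proj('scene',[.6136+s*.039*.296,-.2446-s*.039*.955,z]))-[180,225])*8)
E
```

```text
1 0.025 [136.16862289 342.33353734]
1 0.03 [135.2002528  333.90272745]
1 0.035 [134.22759754 325.43461008]
-1 0.025 [231.44666327 212.9402899 ]
-1 0.03 [230.71654925 204.5447818 ]
-1 0.035 [229.9833236  196.11349334]
```

The tips are at z of about 0.030, so about 12 mm ahead of the TCP. The target TCP is z of about 0.017, watching the force.

```bash
python3 -m crank '-0.0005 -0.001 0.01 0.001 0 0 -0.7;0 0 0.008 0 0 0 -0.7;0 0 0 0 0 0 -0.7;0 0 0 0 0 0 -0.7'; python3 go.py .6126 -.2438 .017 .3
```

```text
clock: 12.72
eef_pos: [0.6131, -0.2438, 0.0226]
tool_rot: [0.989, 0.151, 0.0, 0.001]
ft_force: [0.8, -0.8, 0.3]
grip_width: 0.0724
at [ 0.6131 -0.2438  0.0226] shift [-0.0005 -0.0001  0.0056] turn [ 0.0011 -0.0006  0.0031] q [-0.38  0.72  0.15  1.01 -0.    2.46] F [ 0.8 -0.8  0.3] w 0.0724
```

```bash
python3 -m crank '-0.0005 0 0.004 0.001 0 0 -0.7;0 0 0.001 0 0 0 -0.7;0 0 0 0 0 0 -0.7'; python3 go.py .6126 -.2438 .017 .3
```

```text
clock: 12.97
eef_pos: [0.6121, -0.2437, 0.0162]
tool_rot: [0.989, 0.151, -0.0, -0.0]
ft_force: [-0.2, 0.2, 0.2]
grip_width: 0.0727
at [ 0.6121 -0.2437  0.0162] shift [ 0.0005  0.0002 -0.0008] turn [-0.001   0.0006  0.0031] q [-0.38  0.72  0.15  1.    0.    2.46] F [-0.2  0.2  0.2] w 0.0727
```

```bash
python3 -m crank '0 0 0 0 0 0 1;0 0 0 0 0 0 1;0 0 0 0 0 0 1;0 0 0 0 0 0 1'; python3 go.py .6126 -.2438 .017 .3
```

```text
clock: 13.3
eef_pos: [0.6124, -0.2439, 0.0168]
tool_rot: [0.989, 0.151, 0.0, -0.0]
ft_force: [1.1, -0.5, -1.1]
grip_width: 0.0602
at [ 0.6124 -0.2439  0.0168] shift [ 0.0002 -0.0001 -0.0002] turn [-0.0004 -0.0002  0.003 ] q [-0.38  0.72  0.15  1.    0.    2.46] F [ 1.1 -0.5 -1.1] w 0.0602
```

```bash
python3 -m crank '0 0 0 0 0 0 1;0 0 0 0 0 0 1'; python3 go.py .6126 -.2438 .017 .3; python3 - <<'E'
from h import *
a=snap('scene','s5')
k=cv2.INTER_CUBIC
cv2.imwrite('pics/c7.png',cv2.resize(a[225:285,180:230][:,:,::-1],(500,600),interpolation=k))
E
```

```text
clock: 13.47
eef_pos: [0.6123, -0.2439, 0.0167]
tool_rot: [0.989, 0.151, -0.0, -0.0]
ft_force: [-0.4, 0.2, -0.1]
grip_width: 0.0603
at [ 0.6123 -0.2439  0.0167] shift [ 0.0003 -0.     -0.0003] turn [-0.0005  0.      0.0031] q [-0.38  0.72  0.15  1.    0.    2.46] F [-0.4  0.2 -0.1] w 0.0603
```

View pics/c7.png

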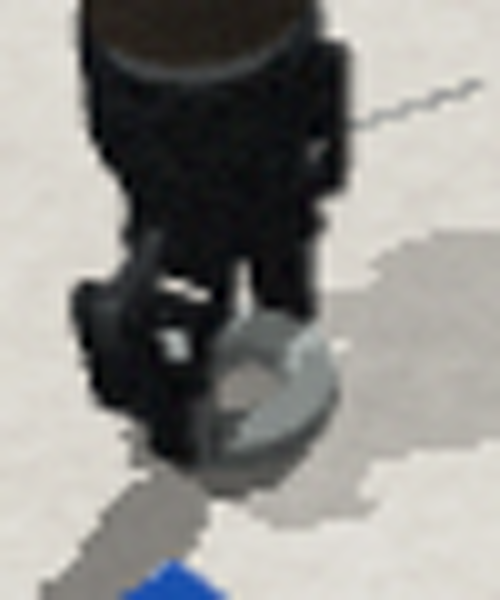

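The fingers hold the washer by its rim, and it still looks level. The opening is steady at 60 mm, a bit under the nominal 64. Lift gently and check.

```bash
python3 -m crank '0 0 -0.01 0 0 0 1;0 0 -0.02 0 0 0 1;0 0 -0.02 0 0 0 1;0 0 0 0 0 0 1;0 0 0 0 0 0 1'; python3 go.py .6126 -.2438 .017 .3; python3 - <<'E'
from h import *
a=snap('scene','s6')
k=cv2.INTER_CUBIC
cv2.imwrite('pics/c8.png',cv2.resize(a[205:265,180:230][:,:,::-1],(500,600),interpolation=k))
E
```

```text
clock: 13.93
eef_pos: [0.6106, -0.2432, 0.0677]
tool_rot: [0.989, 0.151, -0.002, -0.002]
ft_force: [-0.3, 0.1, -2.0]
grip_width: 0.0603
at [ 0.6106 -0.2432  0.0677] shift [0.0019 0.0013 0.0507] turn [-0.0037  0.0039  0.003 ] q [-0.38  0.67  0.2   1.1   0.    2.46] F [-0.3  0.1 -2. ] w 0.0603
```

View pics/c8.png

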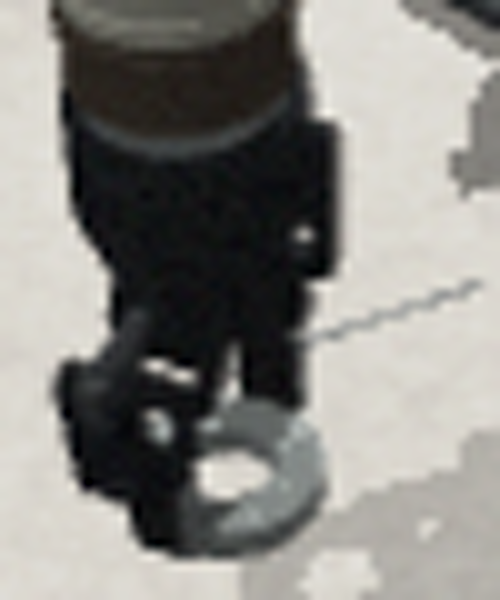

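The washer is lifted and held. Check its centre relative to the TCP using the hole, at crop (235,472).

```bash
python3 - <<'E'
from h import *
o=readout.get_obs();p=o['eef_pos'];print(p)
for z in (.057,.063,.051): print(z,(np.array(proj('scene',[p[0],p[1],z]))+.5-[180,205])*10)
w=onz('scene',180+23.5-.5,205+47.3-.5,.060); print('hole',w, w-p)
E
```

```text
[ 0.61113491 -0.24346505  0.06808084]
0.057 [226.36285251 476.73951086]
0.063 [225.05350128 463.75581079]
0.051 [227.66534287 489.65517766]
hole [ 0.61423329 -0.24230002  0.06      ] [ 0.00309837  0.00116504 -0.00808084]
```

The right edges of both the hole and the rim put the washer centre about 1 mm or less from the TCP. So aim for TCP (0.487, 0.0703). Raise and travel.

```bash
python3 -m crank '0 0 -0.035 -0.003 0.003 0.003 1;0 0 -0.035 0 0 0 1;0 0 -0.03 0 0 0 1;0 0 0 0 0 0 1'; python3 go.py .487 .0703 .165 .3
```

```text
clock: 14.32
eef_pos: [0.6075, -0.242, 0.1637]
tool_rot: [0.989, 0.149, -0.006, -0.003]
ft_force: [1.4, -0.7, 0.5]
grip_width: 0.0599
at [ 0.6075 -0.242   0.1637] shift [-0.0229 -0.334   0.0018] turn [-0.0086  0.0109 -0.0001] q [-0.38  0.6   0.34  1.32 -0.    2.46] F [ 1.4 -0.7  0.5] w 0.0599
```

```bash
python3 -m crank '-0.003 -0.03 0 -0.004 0.006 0 1;-0.003 -0.036 0 0 0 0 1;-0.003 -0.036 0 0 0 0 1;-0.003 -0.036 0 0 0 0 1;-0.003 -0.036 0 0 0 0 1;-0.003 -0.036 0 0 0 0 1;-0.003 -0.036 0 0 0 0 1;-0.003 -0.03 0 0 0 0 1;0 0 0 0 0 0 1;0 0 0 0 0 0 1'; python3 go.py .487 .0703 .155 .3
```

```text
clock: 15.15
eef_pos: [0.495, 0.0226, 0.1525]
tool_rot: [0.989, 0.147, -0.007, -0.002]
ft_force: [-1.1, 0.0, -1.6]
grip_width: 0.0604
at [0.495  0.0226 0.1525] shift [ 0.0062 -0.048  -0.0023] turn [-0.0068  0.0141 -0.005 ] q [ 0.04  0.31 -0.16  1.11  0.    2.89] F [-1.1  0.  -1.6] w 0.0604
```

```bash
python3 -m crank '0.003 -0.02 -0.003 -0.006 0.014 -0.005 1;0.003 -0.018 0 0 0 0 1;0 -0.004 0 0 0 0 1;0 0 0 0 0 0 1;0 0 0 0 0 0 1'; python3 go.py .487 .0703 .150 .3
```

```text
clock: 15.57
eef_pos: [0.4885, 0.0625, 0.1522]
tool_rot: [0.989, 0.148, -0.002, 0.001]
ft_force: [0.1, 0.8, -1.1]
grip_width: 0.0604
at [0.4885 0.0625 0.1522] shift [ 0.0009 -0.0079  0.0022] turn [ 0.0008  0.0038 -0.0031] q [ 0.13  0.29 -0.18  1.1  -0.    2.97] F [ 0.1  0.8 -1.1] w 0.0604
```

```bash
python3 -m crank '0.001 -0.006 0.002 0 0.004 -0.003 1;0 -0.002 0 0 0 0 1;0 0 0 0 0 0 1;0 0 0 0 0 0 1'; python3 go.py .487 .0703 .135 .3; python3 - <<'E'
from m import *
a=snap('scene','s7')
np.set_printoptions(linewidth=220)
print(a[160:206,228:256,1])
E
```

```text
clock: 15.9
eef_pos: [0.4878, 0.0677, 0.1489]
tool_rot: [0.989, 0.147, -0.0, 0.001]
ft_force: [0.1, -0.4, -1.4]
grip_width: 0.0604
at [0.4878 0.0677 0.1489] shift [-0.     -0.0028  0.0139] turn [ 0.0017  0.0007 -0.005 ] q [ 0.14  0.29 -0.19  1.08 -0.    2.99] F [ 0.1 -0.4 -1.4] w 0.0604
[[ 29  35  55 ... 178 178 172]
 [ 17  23  44 ... 174 174 174]
 [ 61  22  36 ... 171 171 173]
 ...
 [ 75  76  74 ...  73  61  61]
 [ 78  72  74 ...  74  75  73]
 [ 56  69  77 ...  75  74  76]]
```

```bash
python3 -m crank '0 -0.003 0.006 0 0 -0.005 1;0 0 0.008 0 0 0 1;0 0 0 0 0 0 1;0 0 0 0 0 0 1'; python3 go.py .487 .0703 .120 .3; python3 - <<'E'
from m import *
import sys
a=snap('scene','s8')
for v in range(166,192): print(v,*a[v,228:258,1])
E
```

```text
clock: 16.28
eef_pos: [0.4872, 0.0702, 0.1336]
tool_rot: [0.989, 0.149, 0.0, 0.001]
ft_force: [-0.3, 1.0, -0.9]
grip_width: 0.0604
at [0.4872 0.0702 0.1336] shift [-0.0001 -0.0002  0.0136] turn [ 0.002   0.0002 -0.0005] q [ 0.14  0.31 -0.22  1.05 -0.    2.99] F [-0.3  1.  -0.9] w 0.0604
166 152 21 23 39 30 22 22 14 21 44 79 73 17 17 18 18 15 18 41 124 218 206 173 174 176 173 172 175 178 176
167 195 20 21 32 37 23 19 13 19 23 23 23 22 15 14 20 17 19 36 125 216 216 212 207 177 177 176 175 175 177
168 126 16 15 20 14 20 14 17 32 64 21 18 29 60 18 18 6 16 39 124 215 213 214 217 216 213 180 180 179 180
169 199 61 19 17 21 21 14 20 96 194 20 32 91 149 16 20 18 19 39 124 212 209 216 219 218 218 216 209 179 177
170 205 106 15 11 20 15 17 16 49 101 15 61 138 129 16 7 19 15 23 106 214 216 217 214 213 215 214 214 216 217
171 200 101 18 19 14 20 12 17 33 60 20 61 128 101 94 77 71 32 29 105 211 213 215 214 216 216 218 216 216 215
172 202 104 19 16 17 13 16 12 18 22 15 50 102 99 98 101 97 98 113 167 213 213 212 213 210 217 219 218 220 218
173 203 148 20 22 20 18 17 18 7 18 23 50 92 95 100 98 101 1
[... 1417 characters left out ...]
15 212 214 212 209
186 211 212 210 212 215 214 212 209 176 106 84 69 69 72 78 98 65 77 119 188 209 210 214 215 214 213 214 213 213 211
187 217 213 211 212 211 212 213 200 128 106 87 67 67 74 68 70 55 53 89 136 209 212 215 211 214 213 212 209 210 209
188 217 218 215 211 212 211 211 198 104 104 73 77 70 73 72 66 57 50 74 112 179 216 215 214 212 213 213 217 214 211
189 219 215 212 209 211 214 213 198 76 61 67 81 77 72 70 66 57 64 87 111 183 215 215 215 215 213 214 215 216 217
190 215 217 214 211 212 215 203 136 55 62 60 64 72 69 69 77 69 85 66 87 185 215 217 215 214 213 212 216 216 216
191 216 216 214 212 201 134 85 74 53 51 60 60 59 73 100 80 65 63 42 88 183 215 216 214 212 208 211 212 215 218
```

The pixel rows put the washer's right edge at column 249.5, so its centre is about 240.5. The shaft centre is about 240.7, so they're aligned to about 1 mm. Descend.

```bash
python3 -m crank '0 0 0.006 0 0 0 1;0 0 0.006 0 0 0 1;0 0 0.004 0 0 0 1;0 0 0 0 0 0 1;0 0 0 0 0 0 1'; python3 go.py .487 .0703 .09 .3
```

```text
clock: 16.75
eef_pos: [0.4868, 0.0702, 0.1155]
tool_rot: [0.989, 0.149, -0.0, 0.001]
ft_force: [-0.1, 0.0, -0.8]
grip_width: 0.0603
at [0.4868 0.0702 0.1155] shift [ 0.0003 -0.0001  0.0255] turn [ 0.0019  0.0012 -0.0004] q [ 0.14  0.33 -0.24  1.   -0.    2.99] F [-0.1  0.  -0.8] w 0.0603
```

```bash
python3 -m crank '0 0 0.008 0 0 0 1;0 0 0.008 0 0 0 1;0 0 0.004 0 0 0 1;0 0 0 0 0 0 1;0 0 0 0 0 0 1'; python3 go.py .487 .0703 .089 .3
```

```text
clock: 17.17
eef_pos: [0.4867, 0.0701, 0.0931]
tool_rot: [0.989, 0.149, -0.001, 0.001]
ft_force: [0.3, -0.1, -0.6]
grip_width: 0.0601
at [0.4867 0.0701 0.0931] shift [ 0.0003 -0.0001  0.0041] turn [ 0.0019  0.0014 -0.0004] q [ 0.14  0.35 -0.27  0.95 -0.    2.99] F [ 0.3 -0.1 -0.6] w 0.0601
```

```bash
python3 -m crank '0 0 0.002 0 0 0 1;0 0 0.0015 0 0 0 1;0 0 0 0 0 0 1'; python3 go.py .487 .0703 .089 .3
```

```text
clock: 17.42
eef_pos: [0.4869, 0.0701, 0.0894]
tool_rot: [0.989, 0.149, -0.0, 0.001]
ft_force: [0.3, 0.1, -1.4]
grip_width: 0.0601
at [0.4869 0.0701 0.0894] shift [ 0.0002 -0.0002  0.0004] turn [ 0.0019  0.0012 -0.0004] q [ 0.14  0.36 -0.28  0.94 -0.    2.99] F [ 0.3  0.1 -1.4] w 0.0601
```

```bash
python3 -m crank '0 0 0 0 0 0 -1;0 0 0 0 0 0 -1;0 0 0 0 0 0 -1;0 0 0 0 0 0 -1;0 0 -0.02 0 0 0 -1;0 0 -0.035 0 0 0 -1;0 0 -0.035 0 0 0 -1;0 0 -0.02 0 0 0 -1;0 0 0 0 0 0 -1'; python3 go.py .52 .20 .20 .3
```

```text
clock: 18.17
eef_pos: [0.4861, 0.0702, 0.2039]
tool_rot: [0.989, 0.149, -0.001, 0.001]
ft_force: [0.3, 0.5, 0.5]
grip_width: 0.0855
at [0.4861 0.0702 0.2039] shift [ 0.0707 -0.114   0.0034] turn [ 0.0016  0.0032 -0.0004] q [ 0.14  0.25 -0.1   1.22 -0.    2.99] F [0.3 0.5 0.5] w 0.0855
```

The washer is released. Now the keeper: I'll push its pin with closed fingers from behind, turning the tool with the arc. First locate the pin from the two unobstructed pictures, s3 and t3.

```bash
python3 - <<'E'
from h import *
np.set_printoptions(precision=4,suppress=True)
C={}
for n,f,(x0,y0,x1,y1) in (('scene','s3',(266,168,284,192)),('top','t3',(215,180,232,196))):
    im=cv2.imread(f'pics/{f}.png'); m=(im[y0:y1,x0:x1].max(2)<32).astype(np.uint8)
    k,l,st,ce=cv2.connectedComponentsWithStats(m); i=1+np.argmax(st[1:,4]); C[n]=ce[i]+[x0,y0]; print(n,st[i],C[n])
P,e=tri(('scene',*C['scene']),('top',*C['top'])); print('pin mid',P,e)
piv=np.array([.6074,.0746]); d=P[:2]-piv; th=np.arctan2(d[1],d[0]); print('r',np.linalg.norm(d),'theta',th,'keeper',np.pi+.034-th)
t=np.array([-np.sin(th),np.cos(th)])
for back in (.035,.020): print('pusher start',piv+.072*np.array([np.cos(th),np.sin(th)])-t*back,'yaw',th-np.pi/2)
E
```

```text
scene [ 8  7  4 12 38] [275.2632 180.3947]
top [ 8  5  5  6 25] [224.96 187.6 ]
pin mid [0.5923 0.1436 0.1182] 0.0006235962464576219
r 0.07061901791061656 theta 1.786714510480562 keeper 1.388878143109231
pusher start [0.6262 0.1524] yaw 0.2159181836856654
pusher start [0.6115 0.1492] yaw 0.2159181836856654
```

The pin's mid-point comes out at z = 0.118 (expected 0.120) and radius 0.071 (expected 0.072). The keeper is about 1.39 rad open. Go behind the pin, at yaw about 0.32 to stay clear of the joint 6 limit.

```bash
python3 go.py .634 .155 .20 .33; python3 -m crank '0.033 -0.007 0 0 0 0 1;0.036 -0.008 0 0 0 0 1;0.036 -0.008 0 0 0 -0.01 1;0.036 -0.008 0 0 0 -0.01 1;0.02 -0.006 0 0 0 0 1;0 0 0 0 0 0 1;0 0 0 0 0 0 1'; python3 go.py .634 .155 .127 .33
```

```text
at [0.4861 0.0702 0.2039] shift [ 0.1663 -0.0374  0.0033] turn [ 0.0015  0.0033 -0.0304] q [ 0.14  0.25 -0.1   1.22 -0.    2.99] F [0.3 0.5 0.5] w 0.0855
clock: 18.75
eef_pos: [0.6309, 0.156, 0.1996]
tool_rot: [0.987, 0.159, -0.003, 0.001]
ft_force: [0.0, -0.8, -0.7]
grip_width: 0.0004
at [0.6309 0.156  0.1996] shift [0.003  0.0018 0.0726] turn [ 0.0017  0.0058 -0.0116] q [ 0.24  0.57  0.38  1.38 -0.    3.07] F [ 0.  -0.8 -0.7] w 0.0004
```

```bash
python3 -m crank '0.003 0.002 0.02 0 0.006 -0.012 1;0 0 0.025 0 0 0 1;0 0 0.02 0 0 0 1;0 0 0 0 0 0 1;0 0 0 0 0 0 1'; python3 go.py .613 .150 .127 .32
```

```text
clock: 19.17
eef_pos: [0.6312, 0.1529, 0.1315]
tool_rot: [0.986, 0.164, -0.001, 0.001]
ft_force: [1.4, 0.8, 0.4]
grip_width: 0.0001
at [0.6312 0.1529 0.1315] shift [-0.0181 -0.0031  0.0046] turn [0.0019 0.0024 0.0102] q [ 0.24  0.6   0.25  1.22 -0.    3.05] F [1.4 0.8 0.4] w 0.0001
```

Tip at about z = 0.115, between the arm top (0.095) and the pin top (0.145). Advance to contact and begin the arc.

```bash
python3 -m crank '-0.01 -0.001 0.003 0 0 0 1;-0.008 -0.001 0 0 0 0 1;-0.0072 -0.002 0 0 0 -0.1 1;-0.0072 -0.002 0 0 0 -0.1 1;-0.0072 -0.002 0 0 0 -0.1 1;0 0 0 0 0 0 1'; python3 - <<'E'
from h import *
o=readout.get_obs();p=o['eef_pos'];R=Rm(o['tool_rot']);print(p,'yaw',np.arctan2(R[1,0],R[0,0]),o['ft_force'].round(1),o['joint_pos'].round(2))
d=p[:2]-[.6074,.0746];print('r',np.hypot(*d),'th',np.arctan2(d[1],d[0]))
E
```

```text
clock: 19.67
eef_pos: [0.5919, 0.1447, 0.136]
tool_rot: [0.949, 0.315, 0.004, 0.001]
ft_force: [0.0, 0.3, 0.4]
grip_width: -0.0
[0.5918982  0.1447229  0.13595292] yaw 0.6415275602492126 [0.  0.3 0.4] [ 0.24  0.51  0.11  1.16 -0.    2.74]
r 0.07181592372087027 th 1.788363398406683
```

```bash
cat > k.py <<'E'
from h import *
o=readout.get_obs();p=o['eef_pos'];R=Rm(o['tool_rot']);print(p.round(4),'yaw',np.arctan2(R[1,0],R[0,0]).round(3),'tilt',R[:2,2].round(3),o['ft_force'].round(1),o['joint_pos'].round(2))
d=p[:2]-[.6074,.0746];print('r',np.hypot(*d).round(4),'th',np.arctan2(d[1],d[0]).round(3),'end th 2.90')
E
python3 -m crank '-0.0072 -0.001 0.002 0 0 -0.1 1;-0.0072 -0.002 0.001 0 0 -0.1 1;-0.0072 -0.002 0.001 0 0 -0.1 1;-0.0072 -0.002 0.001 0 0 -0.1 1;0 0 0 0 0 0 1'; python3 k.py
```

```text
clock: 20.08
eef_pos: [0.5712, 0.1321, 0.1394]
tool_rot: [0.866, 0.5, 0.014, 0.001]
ft_force: [-0.1, -0.3, 0.5]
grip_width: 0.0
[0.5712 0.1321 0.1394] yaw 1.048 tilt [0.025 0.012] [-0.1 -0.3  0.5] [0.22 0.46 0.02 1.11 0.01 2.32]
r 0.0679 th 2.132 end th 2.90
```

```bash
python3 go.py .5712 .1321 .128 1.05; python3 - <<'E'
from h import *
a=snap('scene','s9')
k=cv2.INTER_CUBIC
cv2.imwrite('pics/c9.png',cv2.resize(a[150:222,220:300][:,:,::-1],(666,600),interpolation=k))
E
```

```text
at [0.5712 0.1321 0.1394] shift [-0.0003 -0.0002  0.0114] turn [ 0.0161 -0.0227 -0.0022] q [0.22 0.46 0.02 1.11 0.01 2.32] F [-0.1 -0.3  0.5] w 0.0
```

View pics/c9.png

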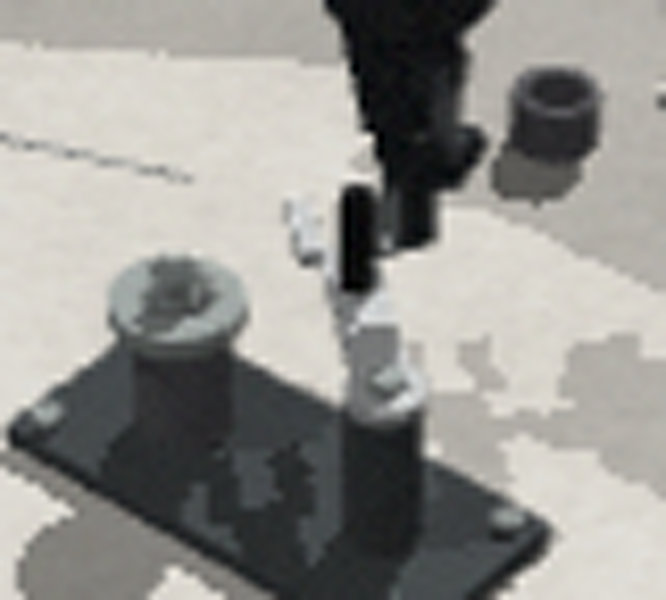

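The crop shows the washer lying flat on the spacer around the shaft, at crop (178,305). The fingers (410,220) are behind the pin (357,235), and the keeper is already swung part-way. Correct height and tilt, then continue.

```bash
python3 -m crank '0 0 0.008 0.016 -0.022 0 1;-0.0072 -0.003 0.002 0 0 -0.06 1;-0.0072 -0.002 0.001 0 -0.004 -0.1 1;-0.0072 -0.002 0.001 0 -0.004 -0.1 1;0 0 0 0 0 0 1'; python3 k.py;python3 go.py .5712 .1321 .128 1.3
```

```text
clock: 20.55
eef_pos: [0.5615, 0.1185, 0.1299]
tool_rot: [0.796, 0.605, -0.0, 0.003]
ft_force: [-0.6, -0.2, -0.6]
grip_width: -0.0001
[0.5615 0.1185 0.1299] yaw 1.3 tilt [ 0.003 -0.005] [-0.6 -0.2 -0.6] [ 0.21  0.46  0.    1.11 -0.01  2.05]
r 0.0635 th 2.378 end th 2.90
at [0.5615 0.1185 0.1299] shift [0.0157 0.0057 0.0019] turn [0.0041 0.0035 0.0002] q [ 0.21  0.46  0.    1.11 -0.01  2.05] F [-0.6 -0.2 -0.6] w -0.0001
```

The pusher has drifted about 10 mm inward along the pin's face. Back off, shift outward (tool -y), then push on.

```bash
python3 -m crank '0.010 0 0 0 0 0 1;0.003 -0.012 0 0.004 0.003 0 1;0 -0.007 0 0 0 0 1;0 0 0 0 0 0 1;0 0 0 0 0 0 1'; python3 k.py; python3 go.py .536 .092 .128 1.6
```

```text
clock: 20.97
eef_pos: [0.5466, 0.1391, 0.1286]
tool_rot: [0.8, 0.6, -0.002, -0.0]
ft_force: [-0.5, -0.0, -0.8]
grip_width: 0.0002
[0.5466 0.1391 0.1286] yaw 1.287 tilt [-0.003 -0.002] [-0.5 -0.  -0.8] [ 0.25  0.45 -0.02  1.11 -0.    2.1 ]
r 0.0886 th 2.326 end th 2.90
at [0.5466 0.1391 0.1286] shift [-0.0482  0.003   0.0007] turn [-0.0029  0.002  -0.3128] q [ 0.25  0.45 -0.02  1.11 -0.    2.1 ] F [-0.5 -0.  -0.8] w 0.0002
```

```bash
python3 -m crank '-0.004 0 0 0 0 -0.1 1;-0.004 0 0 0 0 -0.1 1;-0.007 0.001 0 0 0 -0.1 1;-0.007 0 0 0 0 0 1;0 0 0 0 0 0 1'; python3 k.py; python3 go.py .536 .092 .128 1.6
```

```text
clock: 21.38
eef_pos: [0.5437, 0.1193, 0.1286]
tool_rot: [0.697, 0.717, -0.002, -0.002]
ft_force: [0.1, -0.1, 1.0]
grip_width: 0.0001
[0.5437 0.1193 0.1286] yaw 1.598 tilt [-0.006  0.001] [ 0.1 -0.1  1. ] [ 0.21  0.43 -0.04  1.1   0.    1.76]
r 0.0778 th 2.53 end th 2.90
at [0.5437 0.1193 0.1286] shift [-0.0271 -0.0084  0.0006] turn [-0.0056 -0.0011 -0.0015] q [ 0.21  0.43 -0.04  1.1   0.    1.76] F [ 0.1 -0.1  1. ] w 0.0001
```

```bash
python3 -m crank '-0.006 -0.002 0 -0.005 0 0 1;-0.006 -0.002 0 0 0 0 1;-0.005 -0.002 0 0 0 0 1;0 0 0 0 0 0 1'; python3 k.py; python3 go.py .536 .092 .128 1.6
```

```text
clock: 21.72
eef_pos: [0.5379, 0.1018, 0.1288]
tool_rot: [0.699, 0.715, 0.001, -0.001]
ft_force: [0.0, 1.0, 0.5]
grip_width: 0.0001
[0.5379 0.1018 0.1288] yaw 1.593 tilt [0.001 0.003] [0.  1.  0.5] [ 0.19  0.41 -0.08  1.08  0.    1.73]
r 0.0746 th 2.769 end th 2.90
at [0.5379 0.1018 0.1288] shift [-0.0097 -0.0021  0.0008] turn [ 0.001  -0.003  -0.0071] q [ 0.19  0.41 -0.08  1.08  0.    1.73] F [0.  1.  0.5] w 0.0001
```

Now short steps, watching the y force for the stop.

```bash
python3 -m crank '-0.004 -0.001 0 0 0 0 1;-0.003 0 0 0 0 0 1;-0.002 0 0 0 0 0 1'; python3 k.py; python3 -m crank '-0.003 0 0 0 0 0 1;-0.002 0 0 0 0 0 1'; python3 k.py
```

```text
clock: 21.97
eef_pos: [0.5366, 0.0922, 0.1288]
tool_rot: [0.7, 0.714, 0.002, -0.001]
ft_force: [-0.6, 9.8, 0.7]
grip_width: 0.0
[0.5366 0.0922 0.1288] yaw 1.592 tilt [0.    0.004] [-0.6  9.8  0.7] [ 0.17  0.41 -0.08  1.08  0.    1.72]
r 0.0729 th 2.898 end th 2.90
clock: 22.13
eef_pos: [0.5366, 0.0924, 0.129]
tool_rot: [0.699, 0.715, 0.006, -0.006]
ft_force: [-1.3, 7.8, -0.4]
grip_width: 0.0002
[0.5366 0.0924 0.129 ] yaw 1.595 tilt [-0.     0.018] [-1.3  7.8 -0.4] [ 0.16  0.4  -0.09  1.08  0.02  1.71]
r 0.073 th 2.896 end th 2.90
```

The stop is reached at y = 0.092, exactly where predicted, with 8–10 N reaction and no further motion. Back off, rise, swing clear and take the final look.

```bash
python3 -m crank '0.012 0 0 0 0 0 1;0.008 0 0 0 0 0 1;0 0 -0.02 0 0 0 1;0 0 -0.035 0 0 0 1;0 0 -0.035 0 0 0 1;0.02 -0.03 -0.03 0 0 0 1;0.03 -0.02 0 0 0 0 1;0.035 0 0 0 0 0 1;0.035 0 0 0 0 0 1;0.035 0 0 0 0 0 1;0 0 0 0 0 0 1;0 0 0 0 0 0 1'; python3 - <<'E'
from h import *
a=snap('scene','s10');b=snap('top','t10');k=cv2.INTER_CUBIC
cv2.imwrite('pics/c10.png',np.hstack([cv2.resize(x[:,:,::-1],(400,480),interpolation=k) for x in (a[160:232,220:280],b[170:242,215:275])]))
for u in ('scene','top'): print(u,*(np.round(proj(u,P),1) for P in ([.5355,.0721,.12],[.4875,.0705,.107],[.6074,.0746,.1])))
print(readout.get_obs()['eef_pos'])
E
```

```text
clock: 23.13
eef_pos: [0.4867, 0.2686, 0.2534]
tool_rot: [0.701, 0.713, 0.004, 0.001]
ft_force: [-0.3, -0.5, 0.7]
grip_width: 0.0004
scene [250.7 182.5] [240.7 180.1] [266.1 194.9]
top [243.8 201.5] [244.7 214.4] [243.  184.3]
[0.48678665 0.26751677 0.25316956]
```

View pics/c10.png

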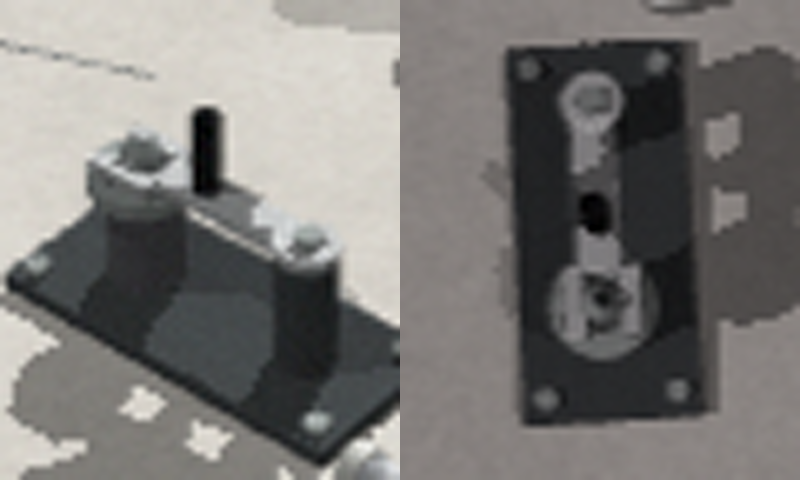

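The last view shows the arm pointing straight from the post to the shaft, with the fork around it above the level washer. The pin is at scene (250.9,182.5) and top (244.2,201.8), against (250.7,182.5) and (243.8,201.5) predicted for fully home. The robot is clear.

```bash
python3 -c "
from workcell import order; print(order.job_done())"
```

```text
the job is handed in; nothing more can be done
None
```

The spindle is back together and the job was handed in at about 23 s on the robot's clock. The tall spacer went over the shaft onto the base plate, then the large washer on top of it. I then pushed the keeper home by its pin with the closed fingers. The hand-in reports no verdict, so I can't confirm a pass.

**What the last checks showed:**
- **Keeper:** it reached its stop with 8–10 N of reaction. In the last pictures the pin is within 0.5 px (about 2 mm) of its predicted home position in both views.
- **Washer:** it lies flat on the spacer, under the fork, in both views.
- **Spacer:** it stood upright on the plate around the shaft in a picture taken before the washer went on.
- **Robot:** clear of everything at about (0.487, 0.268, 0.253) when I handed in.
- **Other objects:** the arm and gripper were kept clear of the bottles, jug, funnel, short spacer and small washer. I didn't measure their positions again at the end.

**What disagreed or went wrong along the way:**
- The gripper read 60 mm on the 64 mm washer, but the washer was held and seated normally.
- Joint 6 reached its range limit of 3.14 once, so I turned the tool by 0.3 rad and carried on.
- The fingers slid about 10 mm inward along the pin during the push, so I backed off, moved them outward and finished the swing.

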